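# Lower the menu stand by one hole

## Robot

A 6-joint arm with a two-finger parallel gripper is mounted at the origin on a cart in front of the work surface, level with it; the furniture and walls round the work are solid. World frame = base frame: x ahead of the robot, y to its left, z up, the work surface at z = 0. Lengths are in m, angles in rad, forces in N, time in s.
With the tool pointing down it reaches from about 0.25 to 0.8 m from the base axis. Payload 8.5 kg.
Tool frame: the origin (TCP) lies on the centre line of the jaws, within the pads' length; the fingertips stand 22 mm ahead of it and the grasp point (between the pads) lies 3 mm ahead of it (bot.tip_reach is the distance from the TCP to the fingertips, in m); z points along the fingers, x is the direction in which the jaws open and shut, and the axes are right-handed (so a half turn about z gives the same grasp; the last joint's range is limited). The gripper opens to 85 mm and grips with 20 to 120 N. Pads are 22 mm wide; open, the fingers measure 114 mm over their backs; the gripper's body (76 mm by 85 mm) begins 54 mm behind the grasp point. The pads swing forward as they close: fully open they stand 13 mm farther back than shut.
Start: joints at [0, 0.238, -0.013, 1.319, 0, 1.571], TCP at [0.525, -0, 0.253] pointing down, gripper open.
Joint ranges: [-2.66, 2.66], [-1.03, 1.9], [-1.14, 1.46], [-1.82, 2.27], [-1.45, 1.34], [-3.14, 3.14]. Speed limits (rad/s): [2.22, 2.22, 2.79, 3.14, 3.14, 3.14].

## Interface

Orientations are given as a rotation vector (axis times angle).
In Python, from plant import status, snapshot, camera_info, bot, search_frame gives the robot as it stands.
- The arm moves only by the tool apply_moves, never from a script. Its argument "increments" is a list of rows, each a list of 3 entries, a list of its own where there are three numbers: the shift along the tool's x, y, z in cm, then the turn, a rotation vector about the tool's x, y, z in units of 6 degrees (1.0 is 6 degrees), then the finger opening in cm, from 0 to 8.54. A call has 1 to 12 rows; each row is the pose to reach, as a shift and turn from the pose commanded when the call began, along the tool's axes at that moment; what a row does not reach only later rows make up. A row lasts 1/8 s, in which the tool goes at most 62.5 mm and 10.7 degrees, less where a joint would pass 70% of its speed; a pose out of reach is approached as far as the arm can. A call with a gripper value outside its range is refused whole. The fingers move at their own pace and stop on an object; "newtons" is the grip in N (left out, the last holds). Time passes only in rows, so rows that repeat a pose let the fingers close. It gives the time, the measured TCP pose, the force and the opening at its end, in the units of the state.
- status.sense(): the state, without advancing time (a new reading comes with each control period).
- snapshot(name): name is "scene" or "side" or "wrist"; returns the picture (400x640x3 uint8, red, green, blue); there is no depth.
- camera_info(name): a dict with "fx", "fy", "cx", "cy" (pixels), "xyz" and "attitude" of the camera in the world; the wrist camera has in their place "tool_from_camera" (4x4, takes a point from camera to tool coordinates, whose origin is the TCP and whose axes are the tool frame's). Camera axes: x right, y up, looking along -z (the intrinsics and any distortion apply to the point x, -y, -z); pixel columns grow to the right and rows downward; lengths in m; the calibration is good to about 2 mm. A picture is of the moment at which its call begins: read the wrist's pose just before it. camera_info takes no time and is no camera call.
- bot.close_job(): hands the job in, once; it reports no verdict.
Trained networks look in the newest picture that a camera, given by its name, has taken for a name from the list of things; names that differ only in an ending like _2 or _b are one class to them, and where a whole thing is asked for, a point or a joint stands for the part that bears it (a point fixed in the world has none). Each returns a list of dicts, best first, with "conf" (0 to 1); they miss things now and then, are a little off and sometimes report something else, mostly with a low value. They report only what shows in the picture. A call takes as long as a camera call.
- search_frame(camera, name): "bbox" ([centre column, centre row, width, height] in pixels, round what is visible of it).
The state is a dict: "t": time; "qpos": joint angles; "joint_vel": joint speeds; "tau": joint torques, N m; "eef_pos": TCP position; "tcp_rot": TCP orientation; "wrist_force": force on the tool from outside, world axes, zero at the start; "moment": the same for the moment, N m; "opening": finger opening in m.
Only numpy, scipy, OpenCV 4.12 (cv2) and the standard library are available. Lean on these libraries where they do the work, as an engineer would, in place of code of your own. Each camera call takes 0.05 s, during which the arm holds its last target.

## Task

The little menu stand on the counter is set too tall: lower it to its next hole. Squeeze the red button on the side of its head to free the tube, slide the tube down a little, let the button go, then push gently on the soft cap on top until the button springs right out again with the tube locked in the next hole, and stop there. Leave the cup, the glass and the shakers where they are.

Things in the scene. Friction and masses are not known exactly. Their poses are not given: they have to be found in the camera images.
- menu_stand: Telescoping menu stand, fixed to the counter. Origin: centre of the underside of its round dark foot (116 mm wide); z is up, along the tube's axis. An outer steel tube 32 mm wide ends in a black collar, top 152 mm up; a thinner inner tube slides in it and carries the head. The red button is on its +y side, the menu board on its +x side.
- head_top (a point): Centre of the top of the black head on the inner tube, on the tube's axis, 268 mm above the foot's underside at the start. The head measures 32 mm along the stand's x, 40 mm along its y, 40 mm in height; it carries the button and the cap.
- board (a point): Middle of the front of the wooden board with a white sheet ruled with a green and some grey bars, 124 mm wide along the stand's y, 94 mm high, 5 mm thick, carried by the head 41 to 46 mm to the +x side of the tube's axis; its top edge is 37 mm below the head's top.
- button_face (a point): Middle of the outer face of the red round button (18 mm wide), 20 mm below the head's top. It moves along the stand's y, inward towards -y. Out, its face stands 7 mm proud of the head's +y face, 27 mm from the tube's axis; fully in, 1 mm proud. The head's opposite plain face is 20 mm from the axis.
- side_button (a joint): How far the button is in, in m: 0 out (lock pin in a hole), 0.006 fully in. Its spring takes about 3 N to start, 8 N fully in. The tube is free to slide from a hole only with the button pressed nearly fully in. Between holes, let go, the pin drags on the tube wall and the button stays at about 0.0035; it jumps back to 0 in a hole.
- post (a joint): How far inner tube and head have come down, in m: 0 at the start (locked in the top hole), 0.074 at the stop. The next hole is 0.034 to 0.060 down, out of sight, different on each stand; there is none below it. Pushed past it, the tube must be drawn back up. Seated it has about 1 mm of play either way. It stays where it is left; sliding takes 2 to 6 N.
- soft_cap: Black rubber cap on top of the head, 26 mm wide, 13 mm high, domed with a flat top 18 mm wide. Origin: centre of its underside, 1 mm above the head's top. It sinks about 1 mm for each 8 N of push and is at its end at 3 mm. A push above 16 N is too hard for the stand.
- cap_top (a point): Centre of the flat top of the soft cap, 14 mm above the head's top, on the tube's axis.
- pepper_shaker: Glass pepper shaker with a grey top, 44 mm wide, 90 mm high, standing near the stand. Origin: centre of its underside.
- salt_shaker: Glass salt shaker with a grey top, 44 mm wide, 90 mm high, standing near the stand. Origin: centre of its underside.
- espresso_cup: White espresso cup with a handle, 68 x 88 mm, 58 mm high, to the left of the stand. Origin: centre of its underside.
- water_glass: Clear water glass, 81 mm wide, 92 mm high, to the right of the stand. Origin: centre of its underside.

How it is judged:
By the outcome, as a careful person would: the job done as asked, in the order asked, and still so for the second after the job is handed in, with the robot touching nothing.
It also fails if it takes over 40 s, if anything falls off the work surface, if the arm or the gripper's body presses on something with over 40 N, if the wrist force passes 120 N, or if a joint passes its speed limit or range.

## Working session

There is one attempt and no reset: what is moved stays moved. The work goes in short steps, Python scripts to look and compute and a tool call to move; the robot and the scene stay as the last step left them, time stands still between calls to the robot, and variables do not carry over. Pictures are saved under pics/ and viewed, and the job is handed in when it is done.

Besides the shell and the picture viewer there is one more tool, called after "Request:" as a command line: name --argument value ..., lists and objects as JSON in quotes. apply_moves: Moves the arm, as the interface text tells. Its arguments: {"type":"object","properties":{"increments":{"type":"array"},"newtons":{"type":"number"}},"required":["increments"]}

```bash
ls; mkdir -p pics
python3 - <<'E'
from plant import status, snapshot, camera_info, bot, search_frame
import cv2
s=status.sense(); print({k:(v if not hasattr(v,'round') else v) for k,v in s.items()})
for c in ("scene","side","wrist"):
    im=snapshot(c); cv2.imwrite(f"pics/{c}0.png",im[:,:,::-1]); print(c,camera_info(c))
    for n in ("menu_stand","button_face","soft_cap","head_top","board"):
        print(n,[(d['conf'],d['bbox']) for d in search_frame(c,n)[:2]])
print(status.sense()['t'], bot.tip_reach)
E
```

```text
pics
{'t': 0.0, 'qpos': array([-1.95204195e-05,  2.38779755e-01, -1.42716652e-02,  1.31919480e+00,
       -1.26037537e-05,  1.57084905e+00]), 'joint_vel': array([-0.00112659, -0.00151066,  0.00083472,  0.00031063,  0.00035626,
       -0.00012845]), 'tau': array([ 1.29771975e-03, -5.38790166e+01,  3.46437156e+01,  1.83730113e-02,
        1.69192181e-04,  6.54446694e-05]), 'eef_pos': array([ 5.24609164e-01, -1.38301400e-05,  2.52671361e-01]), 'tcp_rot': array([ 3.14157920e+00, -1.13460526e-04, -2.27747575e-03]), 'wrist_force': array([-0.47340822, -0.86246194,  0.24949747]), 'moment': array([-0.02490162,  0.0599721 ,  0.05062559]), 'opening': 0.08538747752710037}
scene {'fx': 497.8424684704175, 'fy': 497.8424684704175, 'cx': 321.778287725485, 'cy': 198.89828720445107, 'xyz': array([0.23376904, 0.72526517, 1.02119168]), 'attitude': array([ 0.22239713, -0.96208381, -2.56314551])}
menu_stand [(0.87, [329.5, 205.8, 53.3, 104.5])]
button_face []
soft_cap [(0.66, [330.0, 160.1, 9.7, 14.4])]
head_top [(0.84, [319.9, 183.9, 39.8, 60.1])]
board [(0.9, [321.6, 181.6, 40.9, 58.9])]
side {'fx': 442
[... 526 characters left out ...]
196.90148717159158, 'tool_from_camera': array([[ 9.99998649e-01,  1.61957049e-03,  2.79556220e-04,
         8.23866305e-04],
       [ 1.62977804e-03, -9.55235701e-01, -2.95841341e-01,
        -7.53882779e-02],
       [-2.12093824e-04,  2.95841397e-01, -9.55237051e-01,
        -1.20772702e-01],
       [ 0.00000000e+00,  0.00000000e+00,  0.00000000e+00,
         1.00000000e+00]])}
menu_stand [(0.64, [372.2, 189.1, 157.2, 194.9])]
button_face [(0.88, [361.2, 176.3, 42.3, 22.5]), (0.47, [366.4, 253.5, 67.9, 63.2])]
soft_cap [(0.73, [369.0, 252.8, 68.3, 66.1])]
head_top [(0.85, [389.2, 186.0, 129.9, 198.7])]
board [(0.8, [390.5, 185.1, 124.2, 198.6]), (0.26, [362.8, 175.9, 36.4, 23.5])]
0.9 0.022
```

View pics/scene0.png

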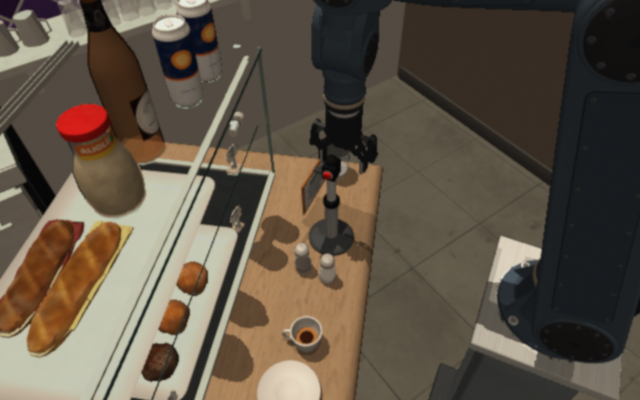

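View pics/side0.png

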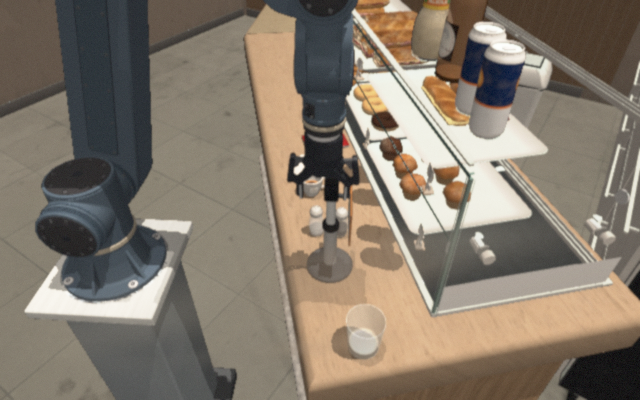

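View pics/wrist0.png

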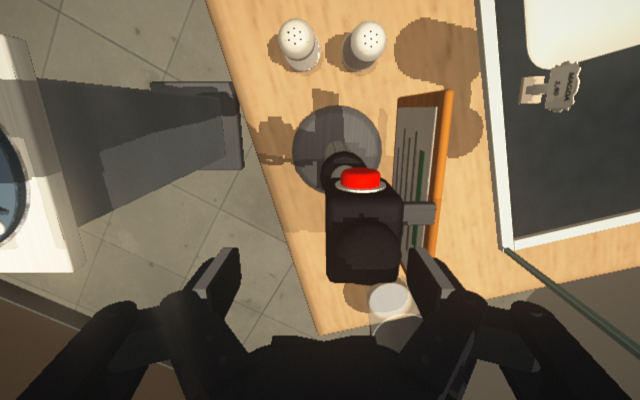

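```bash
cat > h.py <<'E'
import numpy as np, cv2
from scipy.spatial.transform import Rotation as R
from scipy.optimize import least_squares
from plant import status, snapshot, camera_info, bot, search_frame
def campose(c, s=None):
    k=camera_info(c)
    if c=="wrist":
        s=s or status.sense(); T=np.eye(4); T[:3,:3]=R.from_rotvec(s['tcp_rot']).as_matrix(); T[:3,3]=s['eef_pos']
        T=T@np.array(k['tool_from_camera'])
    else:
        T=np.eye(4); T[:3,:3]=R.from_rotvec(k['attitude']).as_matrix(); T[:3,3]=k['xyz']
    return k,T
def proj(kT,p):
    k,T=kT; q=(np.atleast_2d(p)-T[:3,3])@T[:3,:3]
    return np.c_[k['cx']+k['fx']*q[:,0]/-q[:,2], k['cy']+k['fy']*q[:,1]/q[:,2]]
def stand(x,y,a,p):
    c,s=np.cos(a),np.sin(a); p=np.atleast_2d(p)
    return np.c_[x+c*p[:,0]-s*p[:,1], y+s*p[:,0]+c*p[:,1], p[:,2]]
def red(im,roi):
    x0,y0,x1,y1=roi; m=np.zeros(im.shape[:2],np.uint8); r=im.astype(int)
    m[(r[...,0]>110)&(r[...,1]<70)&(r[...,2]<70)]=1
    z=np.zeros_like(m); z[y0:y1,x0:x1]=m[y0:y1,x0:x1]
    n,l,st,ce=cv2.connectedComponentsWithStats(z); i=1+np.argmax(st[1:,4]) if n>1 else None
    return None if i is None else (ce[i],st[i])
E
python3 - <<'E'
from h import *
ims={c:cv2.imread(f'pics/{c}0.png')[:,:,::-1] for c in('scene','side','wrist')}
print(red(ims['wrist'],(320,150,410,210)),red(ims['scene'],(310,155,350,195)))
W=campose('wrist');S=campose('scene');D=campose('side')
th=np.linspace(0,2*np.pi,60,endpoint=False)
def ctr(kT,pts): 
    q=proj(kT,pts); return (q.min(0)+q.max(0))/2
h=.268
but=np.array([[9*np.cos(t),27,0] for t in th])/1000; but[:,2]=h-.02+.009*np.sin(th)
foot=np.c_[.058*np.cos(th),.058*np.sin(th),0*th+.004]
capt=np.c_[.012*np.cos(th),.012*np.sin(th),0*th+h+.01]
bd=np.array([[x,y,z] for x in(.041,.046) for y in(-.062,.062) for z in(h-.037,h-.131)])
def res(p,full=False):
    f=lambda q:stand(*p,q)
    r=[ctr(W,f(foot))-[337,149], ctr(W,f(capt))-[369,252.8], ctr(S,f(capt))-[330,160],ctr(D,f(capt))-[331.2,182.3],ctr(D,f(bd))-[337,210.7],ctr(S,f(foot))-[331.5,236.5],ctr(D,f(foot))-[330,265],ctr(W,f(but))-[361,178],ctr(W,f(bd))-[425,184]]
    return np.array(r) if full else np.concatenate(r)
o=least_squares(res,[.55,-.02,0],loss='soft_l1',f_scale=2); print(o.x,np.degrees(o.x[2])); print(res(o.x,True).round(1))
im=ims['wrist'][:,:,::-1].copy()
for q in (but,foot,capt,bd):
    for u in proj(W,stand(*o.x,q)): cv2.circle(im,tuple(int(round(v)) for v in u),1,(0,255,0),-1)
cv2.imwrite('pics/wo0.png',im)
im=ims['scene'][:,:,::-1].copy()
for q in (but,foot,capt,bd):
    for u in proj(S,stand(*o.x,q)): cv2.circle(im,tuple(int(round(v)) for v in u),0,(0,255,0),-1)
im2=ims['side'][:,:,::-1].copy()
for q in (foot,capt,bd):
    for u in proj(D,stand(*o.x,q)): cv2.circle(im2,tuple(int(round(v)) for v in u),0,(0,255,0),-1)
cv2.imwrite('pics/so0.png',cv2.resize(np.hstack([im[120:280,260:400],im2[150:310,260:400]]),None,fx=2.8,fy=2.8))
E
```

```text
(array([360.2436751 , 177.99067909]), array([341, 168,  40,  21, 751], dtype=int32)) (array([327.10714286, 173.67857143]), array([324, 172,   7,   5,  28], dtype=int32))
[0.54350467 0.02304644 0.07020179] 4.022266116620606
[[ 0.1 -0.2]
 [ 1.7  0.5]
 [-0.6 -1.5]
 [ 1.6 -4.1]
 [14.4  0.7]
 [-2.2 -0.1]
 [ 0.5 -0.6]
 [-2.2 -9.9]
 [-3.4  8.1]]
```

View pics/wo0.png

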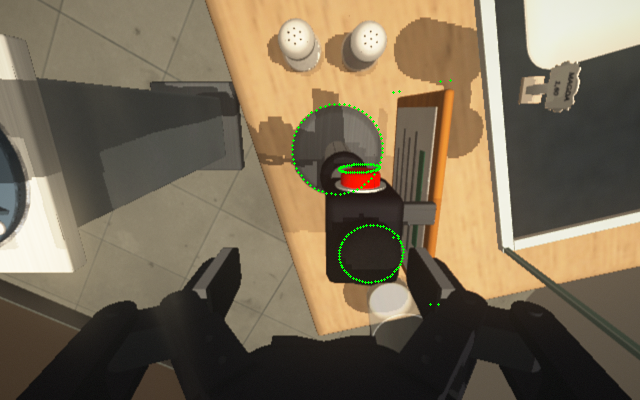

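View pics/so0.png

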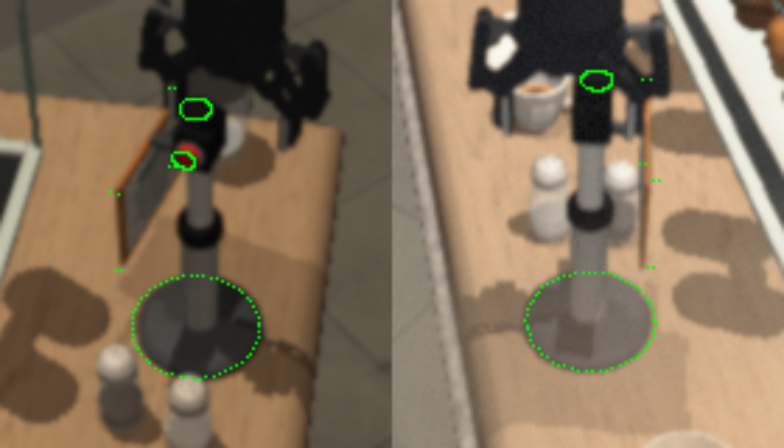

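Request:
apply_moves --increments '[[[0, 0, -6], [0, 0, 0], 8.5], [[0, 0, -9], [0, 0, -1], 8.5], [[1.9, -2.3, -9], [0, 0, -2.7], 8.5], [[1.9, -2.3, -9], [0, 0, -4.4], 8.5], [[1.9, -2.3, -9], [0, 0, -6.1], 8.5], [[1.9, -2.3, -9], [0, 0, -7.8], 8.5], [[1.9, -2.3, -9], [0, 0, -9.5], 8.5], [[1.9, -2.3, -9], [0, 0, -11.2], 8.5], [[1.9, -2.3, -9], [0, 0, -12.9], 8.5], [[1.9, -2.3, -9], [0, 0, -14.6], 8.5], [[1.9, -2.3, -9], [0, 0, -15.7], 8.5], [[1.9, -2.3, -9], [0, 0, -15.7], 8.5]]'

```text
t: 2.4
eef_pos: [0.5439, 0.023, 0.3433]
tcp_rot: [-2.139, -2.3, 0.0]
wrist_force: [-0.8, -1.0, 0.3]
opening: 0.0851
```

Run:
```python
from h import *
import pickle
s=status.sense(); im=snapshot('wrist'); print(s['eef_pos'],s['tcp_rot'],s['qpos'])
pickle.dump((s,im),open('w1.pkl','wb'))
cv2.imwrite('pics/w1.png',im[:,:,::-1])
W=campose('wrist',s)
print(red(im,(250,0,640,399)))
o=im[:,:,::-1].copy()
p=(.5435,.023,.07);h=.268;th=np.linspace(0,2*np.pi,60)
hd=np.array([[x,y,z] for x in(-.016,.016) for y in(-.02,.02) for z in(h,h-.04)])
but=np.c_[.009*np.cos(th),0*th+.027,h-.02+.009*np.sin(th)]
foot=np.c_[.058*np.cos(th),.058*np.sin(th),0*th+.004]
capt=np.c_[.009*np.cos(th),.009*np.sin(th),0*th+h+.014]
bd=np.array([[x,y,z] for x in(.041,.046) for y in(-.062,.062) for z in(h-.037,h-.131)])
for q in(hd,but,foot,capt,bd):
    for u in proj(W,stand(*p,q)): cv2.circle(o,tuple(int(round(v)) for v in u),1,(0,255,0),-1)
cv2.imwrite('pics/w1o.png',o)
```

```text
[0.54394603 0.02300002 0.34326095] [-2.13946846e+00 -2.30030981e+00  1.29524876e-04] [ 4.22382214e-02  2.61451190e-01  2.45843517e-01  1.55534283e+00
  3.87175620e-05 -3.01847887e-02]
(array([353.04761905, 207.31972789]), array([349, 196,   9,  23, 147], dtype=int32))
```

View pics/w1o.png

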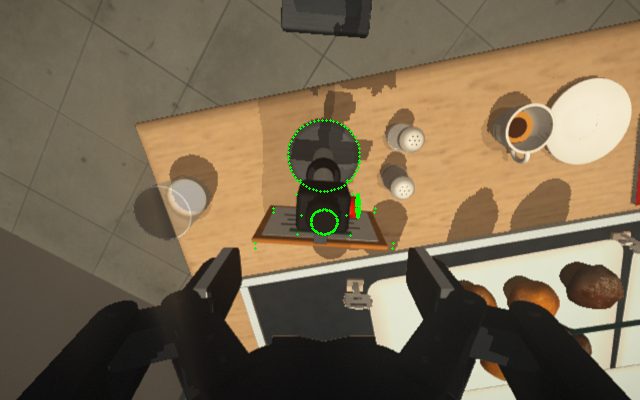

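Run:
```python
from h import *
a=cv2.imread('pics/w1.png')[100:260,230:410];b=cv2.imread('pics/w1o.png')[100:260,230:410]
a=np.clip(a.astype(float)*1.8,0,255).astype(np.uint8)
cv2.imwrite('pics/z1.png',cv2.resize(np.vstack([np.hstack([a,b])]),None,fx=2.2,fy=2.2,interpolation=cv2.INTER_CUBIC))
cv2.imwrite('pics/z1b.png',cv2.resize(a,None,fx=3.7,fy=3.7,interpolation=cv2.INTER_CUBIC))
```

```text
(no output)
```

View pics/z1b.png

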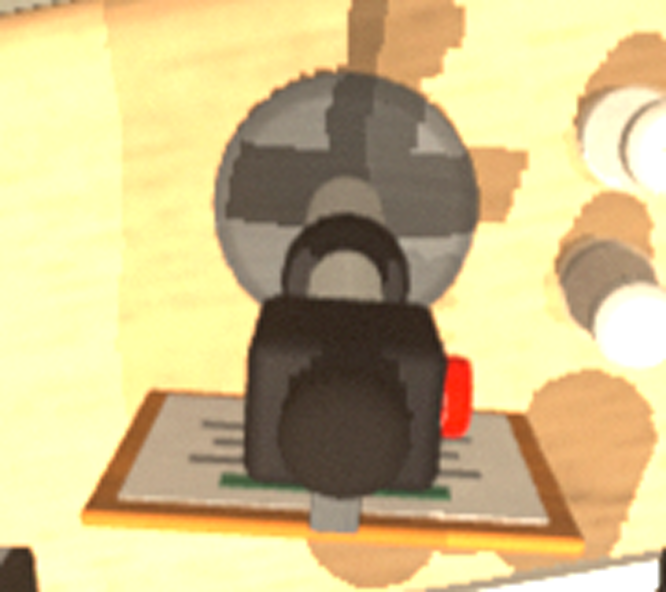

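Run:
```python
from h import *
import pickle
s,im=pickle.load(open('w1.pkl','rb'))
W=campose('wrist',s); h=.268
th=np.linspace(0,2*np.pi,90)
def C(r,z): return np.c_[r*np.cos(th),r*np.sin(th),0*th+z]
g=lambda u,v:np.array([230+u/3.7,100+v/3.7])
but=np.vstack([np.c_[.009*np.cos(th),0*th+y,h-.02+.009*np.sin(th)] for y in (.022,.027)])
bd=np.array([[x,y,h-.037] for x in(.046,) for y in(-.062,.062)])
def res(p):
    f=lambda q:stand(p[0],p[1],p[2],q)
    F=proj(W,f(C(.058,0.0))); Ft=proj(W,f(C(.058,.003)));cp=proj(W,f(C(.013,h+.003)));b=proj(W,f(but));B=proj(W,f(bd))
    col=proj(W,f(C(.0,.152)))
    return np.array([F[:,0].min()-g(215,0)[0],F[:,0].max()-g(480,0)[0],F[:,1].min()-g(0,68)[1],
      cp[:,0].min()-g(278,0)[0],cp[:,0].max()-g(411,0)[0],
      b[:,0].max()-g(472,0)[0],b[:,1].min()-g(0,355)[1],b[:,1].max()-g(0,438)[1],
      *(B[0]-g(82,520)),*(B[1]-g(583,548)),col[0,0]-g(345,0)[0]])
o=least_squares(res,[.5435,.023,.07],loss='soft_l1'); print(o.x,np.degrees(o.x[2]),res(o.x).round(1))
```

```text
[ 0.54216455  0.02249009 -0.00138539] -0.07937721143566959 [-0.4 -0.8  0.2  0.1  0.1  1.1 -1.2 -0.8 -1.4  1.1  0.1  2.5  0.1]
```

Request:
apply_moves --increments '[[[0.05, -0.2, 3], [0, 0, 0.6], 8.5], [[0.05, -0.2, 6], [0, 0, 0.6], 8.5], [[0.05, -0.2, 8.5], [0, 0, 0.6], 7], [[0.05, -0.2, 9.5], [0, 0, 0.6], 6], [[0.05, -0.2, 9.5], [0, 0, 0.6], 5.6], [[0.05, -0.2, 9.5], [0, 0, 0.6], 5.6]]' --newtons 25

```text
t: 3.2
eef_pos: [0.5424, 0.0234, 0.2493]
tcp_rot: [2.21, 2.232, 0.002]
wrist_force: [0.5, 0.3, 0.1]
opening: 0.0563
```

```bash
cat > look.py <<'E'
from h import *
import sys
n=sys.argv[1]
s=status.sense(); print(s['eef_pos'],s['tcp_rot'],s['wrist_force'],s['opening'],s['t'])
a=snapshot('wrist');b=snapshot('scene');c=snapshot('side')
f=lambda i:cv2.resize(i,(400,400),interpolation=cv2.INTER_CUBIC)
W=a[60:360,200:500]; 
out=np.hstack([f(W),f(b[130:230,280:380])]); 
out=np.clip(out.astype(float)*1.6,0,255).astype(np.uint8)
cv2.imwrite(f'pics/{n}.png',out[:,:,::-1]); cv2.imwrite(f'pics/{n}_s.png',f(c[140:260,270:390])[:,:,::-1])
cv2.imwrite(f'pics/{n}_raw.png',a[:,:,::-1])
E
python3 look.py a1
```

```text
[0.54243763 0.02336166 0.24932104] [2.20974346e+00 2.23171495e+00 1.62945630e-03] [0.46858007 0.29096948 0.12558794] 0.05629110186400525 3.2
```

View pics/a1.png

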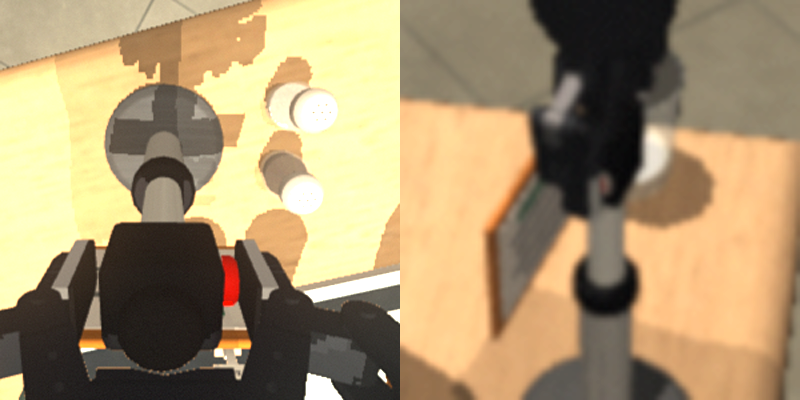

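View pics/a1_s.png

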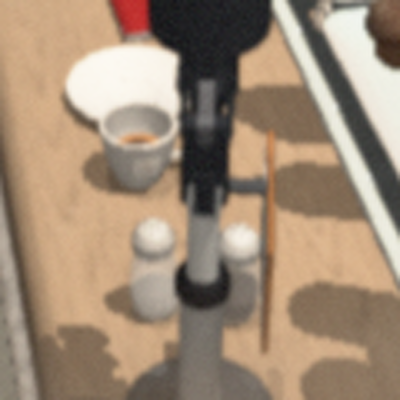

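Request:
apply_moves --increments '[[[0, 0, 0], [0, 0, 0], 4.8], [[0, 0, 0], [0, 0, 0], 4.3], [[0, 0, 0], [0, 0, 0], 3.8], [[0, 0, 0], [0, 0, 0], 3.5], [[0, 0, 0], [0, 0, 0], 3.5]]' --newtons 25

```text
t: 3.98
eef_pos: [0.5423, 0.0227, 0.2484]
tcp_rot: [2.21, 2.231, -0.001]
wrist_force: [1.9, -4.9, 2.5]
opening: 0.0401
```

```bash
python3 look.py a2
```

```text
[0.54225894 0.02266537 0.24844928] [ 2.20956108e+00  2.23142351e+00 -6.01728546e-04] [ 1.92227401 -4.91493751  2.47807003] 0.04008340605291852 3.975
```

View pics/a2.png

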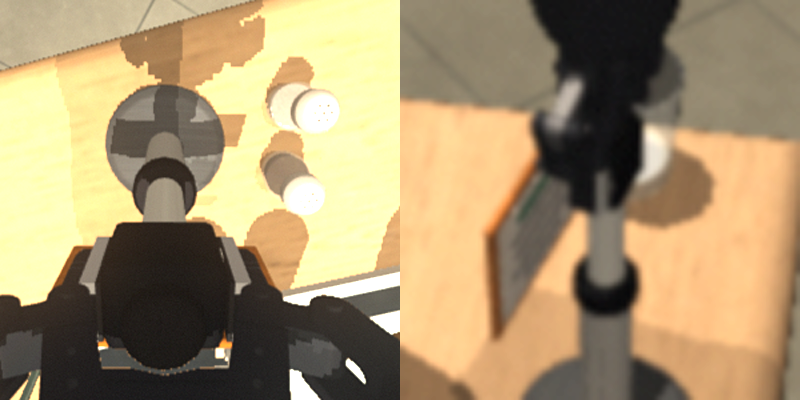

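Request:
apply_moves --increments '[[[0, 0, 0.3], [0, 0, 0], 3.5], [[0, 0, 0.6], [0, 0, 0], 3.5], [[0, 0, 0.9], [0, 0, 0], 3.5], [[0, 0, 1.2], [0, 0, 0], 3.5], [[0, 0, 1.5], [0, 0, 0], 3.5], [[0, 0, 1.8], [0, 0, 0], 3.5], [[0, 0, 1.8], [0, 0, 0], 3.5]]'

```text
t: 5.0
eef_pos: [0.5423, 0.0227, 0.23]
tcp_rot: [2.21, 2.232, -0.001]
wrist_force: [3.4, -4.9, -2.4]
opening: 0.0406
```

```bash
python3 look.py a3
```

```text
[0.54226498 0.02269555 0.22998198] [ 2.20975824e+00  2.23167163e+00 -9.97445446e-04] [ 3.41280887 -4.93555203 -2.37130438] 0.04058736336184942 5.0
```

View pics/a3.png

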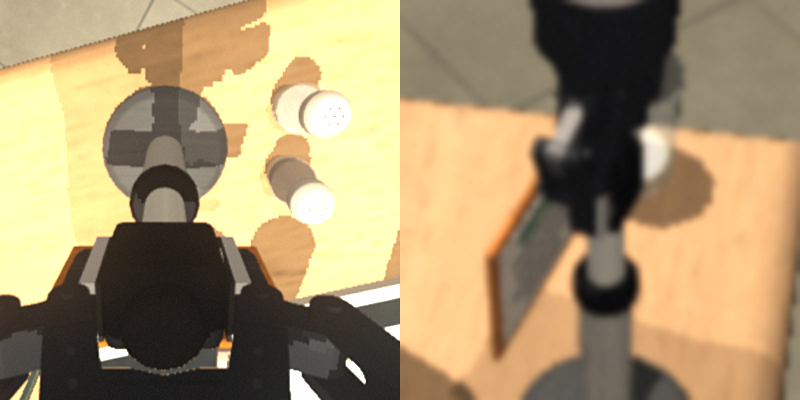

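View pics/a3_s.png

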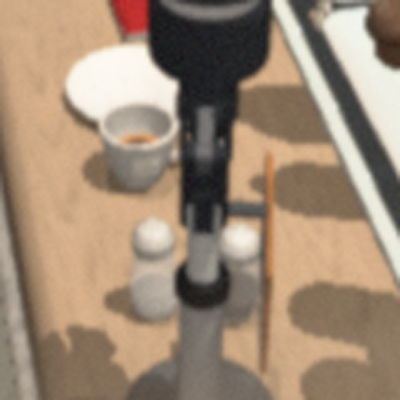

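Request:
apply_moves --increments '[[[0, 0, 0], [0, 0, 0], 5.5], [[0, 0, 0], [0, 0, 0], 6.5], [[0, 0, 0], [0, 0, 0], 7]]'

```text
t: 5.52
eef_pos: [0.5418, 0.0234, 0.2302]
tcp_rot: [-2.209, -2.233, 0.0]
wrist_force: [0.2, 0.3, -0.8]
opening: 0.0701
```

```bash
python3 look.py a4
```

```text
[0.5417715  0.02343356 0.230225  ] [-2.20942404e+00 -2.23295061e+00  4.16255810e-04] [ 0.16841094  0.32330212 -0.78517134] 0.07006988488640925 5.525
```

View pics/a4.png

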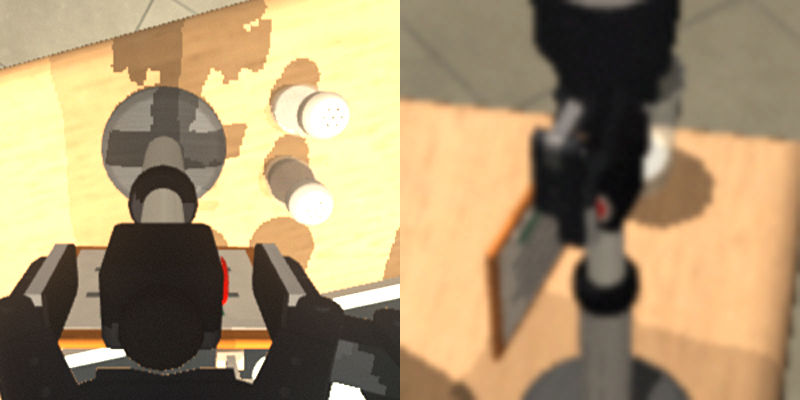

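Request:
apply_moves --increments '[[[0, 0, -3], [0, 0, 0], 8], [[0, 0, -6], [0, 0, 0], 8], [[-0.1, 0, -7.2], [0, 0, 0], 5], [[-0.1, 0, -7.2], [0, 0, 0], 2], [[-0.1, 0, -7.2], [0, 0, 0], 0], [[-0.1, 0, -7.2], [0, 0, 0], 0], [[-0.1, 0, -7.2], [0, 0, 0], 0]]'

```text
t: 6.55
eef_pos: [0.5418, 0.0223, 0.3017]
tcp_rot: [-2.209, -2.233, 0.001]
wrist_force: [-1.2, 0.4, 0.6]
opening: 0.0001
```

```bash
python3 look.py a5
```

```text
[0.54175439 0.02234408 0.30168577] [-2.20921820e+00 -2.23258294e+00  1.24821871e-03] [-1.15852711  0.41086697  0.63825311] 0.00011764615759420058 6.55
```

View pics/a5.png

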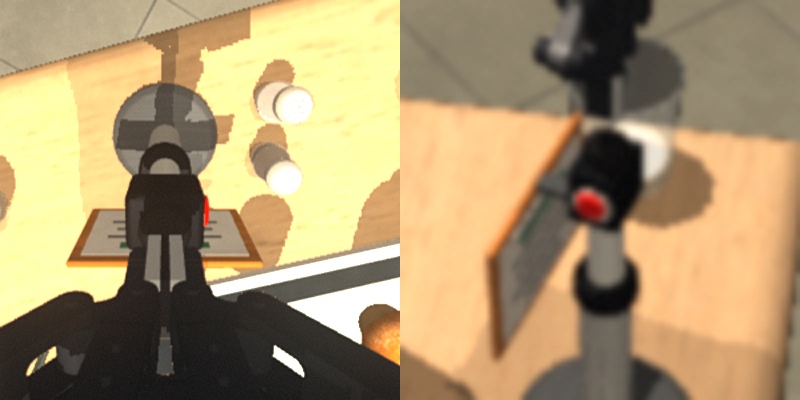

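View pics/a5_s.png

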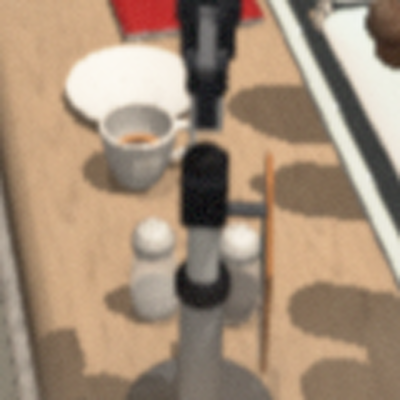

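Request:
apply_moves --increments '[[[0, 0, 0.6], [0, 0, 0], 0], [[0, 0, 1.1], [0, 0, 0], 0], [[0, 0, 1.3], [0, 0, 0], 0], [[0, 0, 1.4], [0, 0, 0], 0], [[0, 0, 1.5], [0, 0, 0], 0], [[0, 0, 1.6], [0, 0, 0], 0], [[0, 0, 1.7], [0, 0, 0], 0], [[0, 0, 1.8], [0, 0, 0], 0], [[0, 0, 1.9], [0, 0, 0], 0], [[0, 0, 2.0], [0, 0, 0], 0], [[0, 0, 2.1], [0, 0, 0], 0]]'

```text
t: 8.07
eef_pos: [0.542, 0.0223, 0.2819]
tcp_rot: [2.209, 2.233, 0.001]
wrist_force: [-1.1, -0.2, 5.3]
opening: -0.0001
```

```bash
python3 look.py a6
```

```text
[0.54197925 0.02232669 0.28186963] [2.20943210e+00 2.23259235e+00 8.67799056e-04] [-1.1371136  -0.17339753  5.28503957] -0.0001129599405954069 8.075
```

View pics/a6.png

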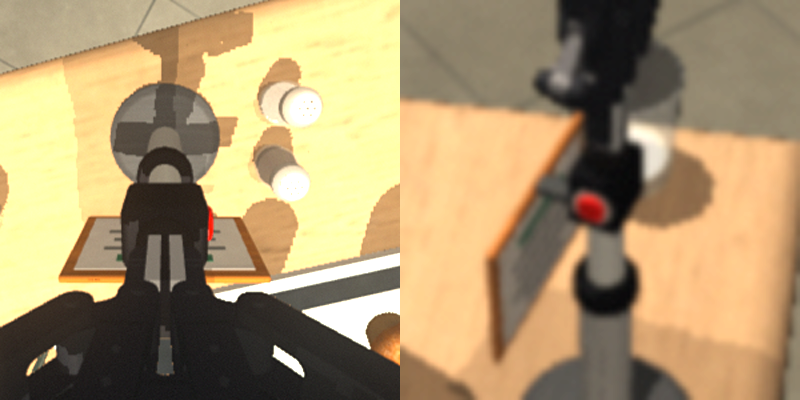

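View pics/a6_s.png

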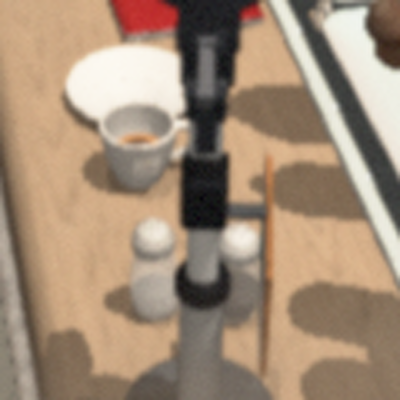

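Request:
apply_moves --increments '[[[0, 0, 0.1], [0, 0, 0], 0], [[0, 0, 0.2], [0, 0, 0], 0], [[0, 0, 0.3], [0, 0, 0], 0], [[0, 0, 0.4], [0, 0, 0], 0], [[0, 0, 0.5], [0, 0, 0], 0], [[0, 0, 0.6], [0, 0, 0], 0], [[0, 0, 0.7], [0, 0, 0], 0], [[0, 0, 0.8], [0, 0, 0], 0]]'

```text
t: 9.22
eef_pos: [0.542, 0.0224, 0.2737]
tcp_rot: [2.21, 2.233, 0.001]
wrist_force: [-1.4, -0.5, 5.4]
opening: -0.0003
```

```bash
cat > post.py <<'E'
from h import *
import pickle,sys
# board shift in side/scene vs a5-like reference; template = board lower part
s=status.sense(); b=snapshot('scene'); r=red(b,(300,140,350,210)); print(s['eef_pos'][2],s['wrist_force'],s['t'],'red',r[0] if r else None, r[1] if r else None)
cv2.imwrite(f'pics/{sys.argv[1]}.png',cv2.resize(b[130:230,280:380],(500,500),interpolation=cv2.INTER_CUBIC)[:,:,::-1])
E
python3 post.py b1
```

```text
0.2736635994190254 [-1.42139847 -0.51323316  5.384891  ] 9.225 red [327.09090909 182.18181818] [325 181   5   3  11]
```

View pics/b1.png

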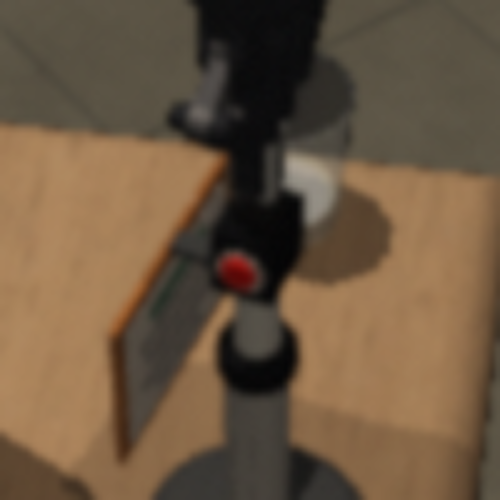

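Request:
apply_moves --increments '[[[0, 0, 0.05], [0, 0, 0], 0], [[0, 0, 0.1], [0, 0, 0], 0], [[0, 0, 0.15], [0, 0, 0], 0], [[0, 0, 0.2], [0, 0, 0], 0]]'

```text
t: 9.78
eef_pos: [0.542, 0.0224, 0.2714]
tcp_rot: [2.21, 2.233, 0.0]
wrist_force: [-1.3, -0.1, 6.3]
opening: 0.0003
```

Request:
apply_moves --increments '[[[0, 0, 0.05], [0, 0, 0], 0], [[0, 0, 0.1], [0, 0, 0], 0], [[0, 0, 0.15], [0, 0, 0], 0]]'

```text
t: 10.15
eef_pos: [0.542, 0.0224, 0.2699]
tcp_rot: [2.21, 2.233, 0.0]
wrist_force: [-0.8, -0.1, 5.2]
opening: 0.0
```

Request:
apply_moves --increments '[[[0, 0, 0.05], [0, 0, 0], 0], [[0, 0, 0.1], [0, 0, 0], 0], [[0, 0, 0.15], [0, 0, 0], 0]]'

```text
t: 10.52
eef_pos: [0.542, 0.0223, 0.2684]
tcp_rot: [2.21, 2.233, 0.0]
wrist_force: [-1.9, 0.2, 4.9]
opening: 0.0001
```

```bash
python3 post.py b2
```

```text
0.2684457338421298 [-1.8712139   0.16951874  4.89354306] 10.525 red [327.08333333 183.91666667] [325 183   5   3  12]
```

Request:
apply_moves --increments '[[[0, 0, 0.05], [0, 0, 0], 0], [[0, 0, 0.1], [0, 0, 0], 0], [[0, 0, 0.15], [0, 0, 0], 0]]'

```text
t: 10.95
eef_pos: [0.542, 0.0224, 0.2669]
tcp_rot: [2.21, 2.233, 0.0]
wrist_force: [-2.3, -0.7, 5.9]
opening: 0.0001
```

Request:
apply_moves --increments '[[[0, 0, 0.05], [0, 0, 0], 0], [[0, 0, 0.1], [0, 0, 0], 0], [[0, 0, 0.15], [0, 0, 0], 0]]'

```text
t: 11.32
eef_pos: [0.542, 0.0224, 0.2654]
tcp_rot: [2.21, 2.233, 0.0]
wrist_force: [-1.3, -0.8, 7.0]
opening: 0.0
```

```bash
python3 post.py b3; python3 look.py b3w
```

```text
0.26542005520552586 [-1.31303388 -0.77438043  7.03054656] 11.325 red [327.09090909 184.81818182] [325 184   5   3  11]
[0.54195207 0.02236562 0.26534722] [-2.20978133e+00 -2.23303838e+00 -1.48968629e-04] [-1.58399716 -0.19133951  4.63625644] -1.7915022672191138e-05 11.375
```

View pics/b3w.png

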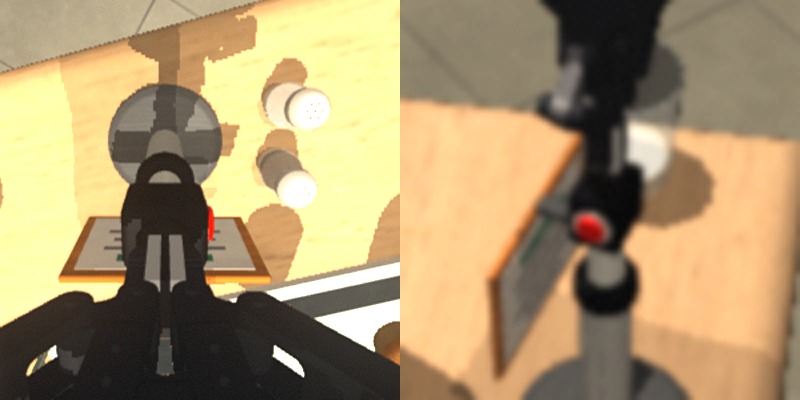

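Request:
apply_moves --increments '[[[0, 0, 0.05], [0, 0, 0], 0], [[0, 0, 0.1], [0, 0, 0], 0], [[0, 0, 0.15], [0, 0, 0], 0]]'

```text
t: 11.9
eef_pos: [0.542, 0.0224, 0.2639]
tcp_rot: [2.21, 2.233, 0.0]
wrist_force: [-1.3, -0.9, 6.3]
opening: 0.0004
```

```bash
cat > w.py <<'E'
from h import *
s=status.sense(); a=snapshot('wrist'); r=red(a,(300,150,420,300)); print(s['eef_pos'][2],s['wrist_force'][2],s['t'],'red',r[0],r[1])
E
python3 -c "
from h import *
for n in('a5','a6','b3w'): print(red(cv2.imread(f'pics/{n}_raw.png')[:,:,::-1],(300,150,420,300)))"
python3 w.py
```

```text
(array([354.4084507 , 218.77464789]), array([353, 206,   4,  24,  71], dtype=int32))
(array([357.51219512, 228.68292683]), array([356, 215,   4,  26,  82], dtype=int32))
(array([357.79787234, 228.37234043]), array([356, 215,   5,  26,  94], dtype=int32))
0.26387659659259605 6.284820785742102 11.9 red [357.89361702 228.40425532] [356 215   5  26  94]
```

Request:
apply_moves --increments '[[[0, 0, 0.05], [0, 0, 0], 0], [[0, 0, 0.1], [0, 0, 0], 0], [[0, 0, 0.15], [0, 0, 0], 0]]'

```text
t: 12.32
eef_pos: [0.542, 0.0223, 0.2623]
tcp_rot: [2.21, 2.233, 0.0]
wrist_force: [-1.1, 0.9, 6.4]
opening: 0.0004
```

```bash
python3 w.py
```

```text
0.2623376456035631 6.417869679915919 12.325 red [358.03225806 228.37634409] [356 215   5  26  93]
```

Request:
apply_moves --increments '[[[0, 0, 0.05], [0, 0, 0], 0], [[0, 0, 0.1], [0, 0, 0], 0], [[0, 0, 0.15], [0, 0, 0], 0]]'

```text
t: 12.75
eef_pos: [0.5418, 0.0224, 0.2604]
tcp_rot: [-2.209, -2.233, 0.001]
wrist_force: [0.2, -0.1, -0.2]
opening: 0.0001
```

```bash
python3 w.py
```

```text
0.26035618012983963 -0.23092312348117364 12.75 red [360.1745283  227.22641509] [356 214  10  27 212]
```

Request:
apply_moves --increments '[[[0, 0, -0.5], [0, 0, 0], 0], [[0, 0, -2], [0, 0, 0], 0], [[0, 0, -5], [0, 0, 0], 0], [[0, 0, -8], [0, 0, 0], 0], [[0, 0, -8], [0, 0, 0], 0]]'

```text
t: 13.42
eef_pos: [0.5429, 0.0224, 0.3439]
tcp_rot: [2.207, 2.231, 0.006]
wrist_force: [0.2, 0.2, 0.6]
opening: -0.0002
```

```bash
python3 look.py c1; python3 post.py c1p
```

```text
[0.54290809 0.02238981 0.3439255 ] [2.20742666 2.23065244 0.00557861] [0.17389811 0.2255045  0.58660602] -0.00020086677908342433 13.425
0.3405553890874613 [-0.21340972  0.11631111 -0.46227351] 13.575 red [327.08695652 187.69565217] [324 186   7   5  23]
```

View pics/c1.png

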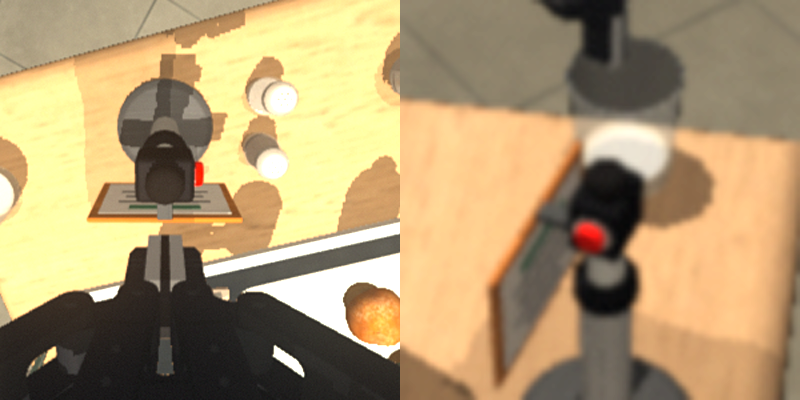

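View pics/c1_raw.png

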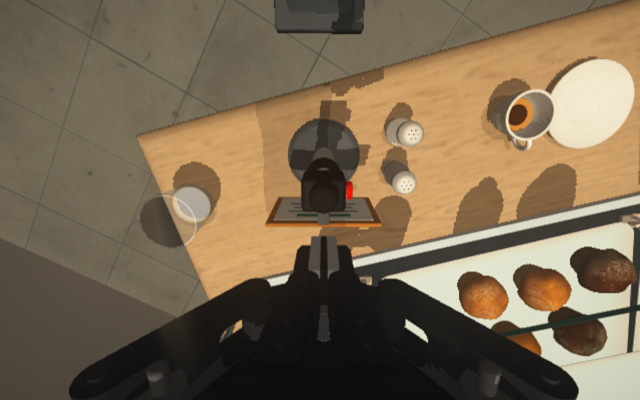

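View pics/c1_s.png

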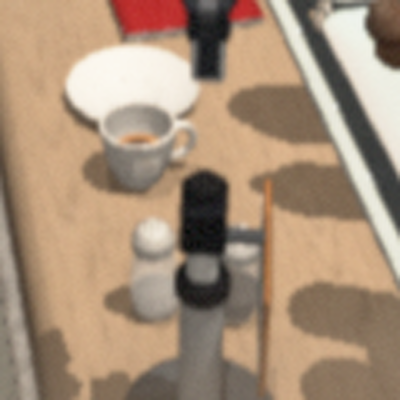

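Run:
```python
from h import *
S=campose('scene')
for d in(0,.034,.042,.044,.06): print(d,proj(S,stand(.542,.0225,.005,[0,.027,.248-d])))
s=status.sense(); print(s['joint_vel'].round(3),s['eef_pos'])
print(bot.close_job())
```

```text
0 [[325.06351761 176.55580731]]
0.034 [[325.15015757 187.25943427]]
0.042 [[325.16995989 189.70584093]]
0.044 [[325.17487677 190.31327981]]
0.06 [[325.21373511 195.11389617]]
[-0.     0.004 -0.006  0.     0.001 -0.001] [0.54168223 0.0223581  0.34023608]
the job is handed in; nothing more can be done
None
```

The menu stand is now locked in its next hole, about 43 to 45 mm below where it started, and the job is handed in.

**What I did:**
1. I squeezed the red button fully in with the jaws at 25 N.
2. I slid the tube down about 18 mm and let the button go.
3. I pushed the cap down with the closed fingertips in small steps, reading about 5 to 7 N at the wrist at the end of each push.
4. I stopped when the button sprang out, then lifted straight clear. About 14 s of the 40 s were used.

**Last checks:**
- **Lock:** At the lock the push force fell from 6.4 N to about 0. The red area seen by the wrist camera jumped from about 93 to 212 pixels. In the scene camera the button is the same 7 x 5 pixels as at the start, and its picture shift gives about 44 mm of travel.
- **Surroundings:** The cup, glass and shakers look unmoved in the final pictures, and the gripper is about 8 cm above the cap, touching nothing.

I did not do a separate push or pull test of the lock after lifting off. No check failed. My first estimate of the stand's yaw was about 4° off, and I corrected it from a second picture before gripping.

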